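Unlock the kitchen medicine box and hold the key turned

ROBOT

A 6-joint arm with a two-finger parallel gripper is mounted at the origin on the work surface. World frame = base frame: x ahead of the robot, y to its left, z up, the work surface at z = 0. Lengths are in mm, angles in rad, forces in N, time in s.
With the tool pointing down it reaches from about 425 to 950 mm from the base axis. Payload 3.5 kg.
Tool frame: the origin (TCP) lies at the very end of the fingers, on their centre line; the grasp point (between the pads) lies arm.hold_point_z behind it (arm.hold_point_z is the distance from the TCP to the grasp point, in mm); z points along the fingers, y is the line along which they close (so a half turn about z gives the same grasp; the last joint's range is limited). The gripper opens to 85 mm and grips with 20 to 120 N. Pads are 22 mm wide; open, the fingers measure 114 mm over their backs; the gripper's body (76 mm by 85 mm) begins 54 mm behind the grasp point. The pads swing forward as they close: fully open they stand 13 mm farther back than shut.
Start: joints at [1.04, 0.286, 1.577, -0, 1.279, -0.15], TCP at [250.836, 626.648, 231.325] pointing down, gripper open.
Joint ranges: [-2.77, 2.77], [-0.9, 2.22], [0.21, 2.48], [-1.53, 4.67], [0.24, 2.81], [-2.84, 2.84]. Speed limits (rad/s): [2.79, 2.79, 3.14, 3.14, 3.14, 3.14].

INTERFACE

Orientations are given as a rotation vector (axis times angle).
In Python, from station import readout, vision, ticket, arm gives the robot as it stands.
- The arm moves only by the tool servo_tool, never from a script. Its argument "series" is one flat list of numbers, 5 for each row, row after row: the opening, from -1 (shut) to 1 (fully open), so that 0 is half open, then the shift along the tool's x, y, z as a fraction of full scale, then the turn about the tool's z as a fraction of full scale. In form: [fingers, tx, ty, tz, spin, fingers, tx, ty, tz, spin, ...]. A call has 1 to 20 rows; each row shifts and turns the commanded pose from where the row before left it, along the tool's axes as they then stand; what a row does not reach is not made up. Full scale, the value 1, is 500 mm for a shift and 45 degrees for a turn. A row lasts 1/8 s, in which the tool goes at most 62.5 mm and 10.7 degrees, less where a joint would pass 70% of its speed; a pose out of reach is approached as far as the arm can. A call with a number of a shift or a turn outside -1 to 1 is refused whole. A call with a gripper value outside its range is refused whole. The fingers move at their own pace and stop on an object; "squeeze" is the grip in N (left out, the last holds). Time passes only in rows, so rows that do not move let the fingers close. It gives the time, the measured TCP pose, the force, the opening and the grip force at its end, in the units of the state.
- readout.get_obs(): the state, without advancing time (a new reading comes with each control period).
- vision.snapshot(name): name is "scene" or "side" or "wrist"; returns the picture (400x640x3 uint8, red, green, blue); there is no depth.
- vision.calibration(name): a dict with "camera_matrix" (3x3 intrinsics, pixels), "T" (4x4, takes a point from camera to world coordinates); the wrist camera has in their place "tool_from_camera" (4x4, takes a point from camera to tool coordinates, whose origin is the TCP and whose axes are the flange's). Camera axes: x right, y down, z forward; pixel columns grow to the right and rows downward; lengths in mm; the calibration is good to about 2 mm. A picture is of the moment at which its call begins: read the wrist's pose just before it. calibration takes no time and is no camera call.
- ticket.hand_in(): hands the job in; it is judged then, once.
The state is a dict: "time": time; "qpos": joint angles; "dq": joint speeds; "joint_efforts": joint torques, N m; "eef_pos": TCP position; "eef_rot": TCP orientation; "force": force on the tool from outside, world axes, zero at the start; "ft_torque": the same for the moment, N m; "opening": opening from 0.0 (shut) to 1.0 (fully open); "finger_force": force on a finger pad.
Only numpy, scipy, OpenCV 4.12 (cv2) and the standard library are available. Lean on these libraries where they do the work, as an engineer would, in place of code of your own. Each camera call takes 0.05 s, during which the arm holds its last target. There are 200 camera calls.

TASK

Take the red key out of the wooden key stand and push it fully home into the brass lock on top of the white medicine box; the lock's pins stick, so it stops part-way until you wiggle the key some 30 degrees left and right while pressing lightly. Then turn it a quarter turn clockwise (seen from above) to the stop and finish still gripping it there, because the lock springs back when let go. Leave the blue key, the jam jar, the pepper mill and the cup where they are.

Things in the scene. Friction and masses are not known exactly. Their poses are not given: they have to be found in the camera images.
- red_key: Loose key with a red bow, upright, tip down, in one of the stand's two sockets (which one varies), 50 g. Origin: centre of the blade's tip; z up to the bow, x along the blade's width, y across it. Above the tip: steel bit 14 (x) by 6 mm (y) to 10 mm; round neck 5.6 mm thick to 23; blade 14 by 6 to 37; collar disc 20 mm across to 42; stem to 45; bow to 81. Half a turn about z makes no difference.
- red_key_bow (a point): Centre of the red key's plastic bow, 63 mm above its tip; axes as the key. The bow is a block 32 mm (x) by 14 mm (y) by 36 mm (z): grip it across its 14 mm, along y.
- blue_key: Bystander: an equal key with a blue bow, in the other socket of the stand, 70 mm from the red one. It does not fit the job; leave it in place.
- stand: Fixed dark wooden key stand, 140 (x) by 70 (y) by 45 mm tall, origin at the centre of its underside. Two oblong sockets, 40 mm deep, at x = -35 and +35 mm, y = 0. A key stands in each with its collar on the stand's top and its tip 8 mm above the worktop; the keys' x axes lie along the stand's x. Lift a key 40 mm to free it.
- keyway (a point): Centre of the lock's mouth, in the flat top of the medicine box, 90 mm above the worktop; z up, x and y as the box. The flush round brass plug, 35 mm across, has a bevelled slot 16 mm (x) by 8 mm (y): the key enters tip down with its x along the keyway's x, either way round. Fully home its collar rests on the plug, the tip 37 mm below the mouth.
- pins (a point): Where the tip meets the sticking pins, 18 mm straight below the keyway. They pass the key only when it is turned 0.38 to 0.52 rad clockwise or anticlockwise (hidden; tolerance about 0.1 rad); the plug turns along. Wiggle up to 0.65 rad each way, pressing 3 to 8 N; once through, it goes down freely. Less than 33 mm deep, the pins block the quarter turn; deeper, it is free.
- med_box: Fixed white steel medicine box, 180 (x) by 220 (y) by 90 mm tall, flat top, origin at the centre of its underside. Green cross on the lid part (+x); the lock is 50 mm from the centre towards -x. A red dot marks the locked, a green dot the unlocked side of the lock. A flat steel bolt on the top, 3 mm thick, look only, draws back as the plug turns.
- plug (a joint): Turn of the brass lock plug, rad: 0 at rest, positive clockwise seen from above, stop at 1.57. A spring turns it back to 0 with 0.05 N m per rad (0.08 N m at the stop). The key has about 0.14 rad of play in the slot, so it turns a little further than the plug.
- jam_jar: Bystander: jam jar with a red cap, 68 mm across, 90 mm tall, loose, origin at the centre of its underside.
- pepper_mill: Bystander: wooden pepper mill, 52 mm across, 156 mm tall, loose, origin at the centre of its underside.
- cup: Bystander: white cup, 80 mm across, 85 mm tall, loose, origin at the centre of its underside.
There are look-alikes about, which are no part of the job. Several things have the shape of the red_key; the one meant has the colours described above.

How it is judged (in metres and radians):
On the way, in this order (a step that is already met when the one before it is completed fails the run):
1. the red key is lifted clear of the stand in the gripper (height (world z) of red_key above 0.05 m and contact force between the fingers and red_key above 1 N), for 0.2 s.
2. the red key is fully home in the lock, not yet turned (z of red_key in the frame of keyway below -0.034 m and horizontal distance between red_key and keyway below 0.006 m and value of joint plug below 0.9 rad), for 0.1 s.
At the end, for the whole second after the job is handed in: The red key is fully home in the lock (tip at least 33 mm below the mouth, within 6 mm of the keyway axis, upright within 0.15 rad), the plug is held at more than 1.35 rad of its 1.57 rad turn, at rest, and the fingers still grip the key with more than 1 N (value of joint plug above 1.35 rad and z of red_key in the frame of keyway below -0.033 m and horizontal distance between red_key and keyway below 0.006 m and angle between red_key's own z axis and vertical below 0.15 rad and contact force between the fingers and red_key above 1 N and angular speed of red_key below 0.3 rad/s); the arm keeps its last pose, push and grip.
It fails at once if the blue key is pulled up or knocked (distance of blue_key from where it was at the start of the episode above 0.012 m).
It fails at once if the jam jar, pepper mill or cup is moved by more than 20 mm (distance of any of jam_jar, pepper_mill, cup from where it was at the start of the episode above 0.02 m).
It also fails if it takes over 67 s, if anything falls off the work surface, if the arm or the gripper's body presses on something with over 40 N, if the wrist force passes 120 N, or if a joint passes its speed limit or range.

## Working session

There is one attempt and no reset: what is moved stays moved. The work goes in short steps, Python scripts to look and compute and a tool call to move; the robot and the scene stay as the last step left them, time stands still between calls to the robot, and variables do not carry over. Pictures are saved under pics/ and viewed, at most 10 in all, crops included, and the job is handed in when it is done.

Besides the shell and the picture viewer there is one more tool, called after "Emit:" as name(argument=value, ...) on one line, values as JSON. servo_tool: Moves the arm, as the interface text tells. Shift numbers are shares of 500 mm and turn numbers shares of 45 degrees, none past 1 either way. Its arguments: {"type":"object","properties":{"series":{"type":"array","items":{"type":"number"}},"squeeze":{"type":"number"}},"required":["series"]}

```bash
mkdir -p pics; python3 - <<'E'
from station import readout, vision, ticket, arm
import cv2,numpy as np
print(readout.get_obs()); print(arm.hold_point_z)
for n in("scene","side"):
    im=vision.snapshot(n); cv2.imwrite(f"pics/{n}0.png",im[:,:,::-1]); c=vision.calibration(n); print(n,np.round(c["camera_matrix"],1).tolist(),np.round(c["T"],3).tolist())
print(vision.calibration("wrist"))
E
```

```text
{'time': 0.0, 'qpos': array([ 1.04000197e+00,  2.87175506e-01,  1.57815997e+00,  4.67354379e-05,
        1.27858472e+00, -1.50013704e-01]), 'dq': array([-0.00060838,  0.00010262, -0.00093625,  0.00096739,  0.0001072 ,
        0.00012133]), 'joint_efforts': array([ 1.28297601e-03, -4.05985773e+01, -2.92620814e+01, -9.44293083e-05,
        5.80991007e-03, -4.23141842e-06]), 'eef_pos': array([250.50138762, 626.10281614, 229.94982499]), 'eef_rot': array([-0.59438729, -3.08401516,  0.00342195]), 'force': array([ 0.21920336, -0.24435828, -0.42516106]), 'ft_torque': array([0.01282802, 0.02600939, 0.00058035]), 'finger_force': 0.0, 'opening': 1.000472118847173}
18.700000000000003
scene [[513.6, 0.0, 326.2], [0.0, 513.6, 197.9], [0.0, 0.0, 1.0]] [[0.738, 0.37, -0.564, 1305.536], [0.674, -0.407, 0.616, -772.695], [-0.002, -0.835, -0.55, 773.917], [0.0, 0.0, 0.0, 1.0]]
side [[490.9, 0.0, 316.4], [0.0, 490.9, 197.1], [0.0, 0.0, 1.0]] [[0.936, -0.2, 0.289, 195.818], [-0.351, -0.554, 0.755, -1097.735], [0.01, -0.808, -0.589, 932.416], [0.0, 0.0, 0.0, 1.0]]
{'camera_matrix': array([[282.07685636,   0.        , 318.83974075],
       [  0.        , 282.07685636, 202.72869579],
       [  0.        ,   0.        ,   1.        ]]), 'tool_from_camera': array([[ 6.46337640e-04, -9.59635381e-01, -2.81246365e-01,
         7.32956147e+01],
       [ 9.99999619e-01,  7.85367424e-04, -3.81619061e-04,
        -3.41565148e-01],
       [ 5.87096887e-04, -2.81246011e-01,  9.59635523e-01,
        -1.43750922e+02],
       [ 0.00000000e+00,  0.00000000e+00,  0.00000000e+00,
         1.00000000e+00]])}
```

View pics/scene0.png

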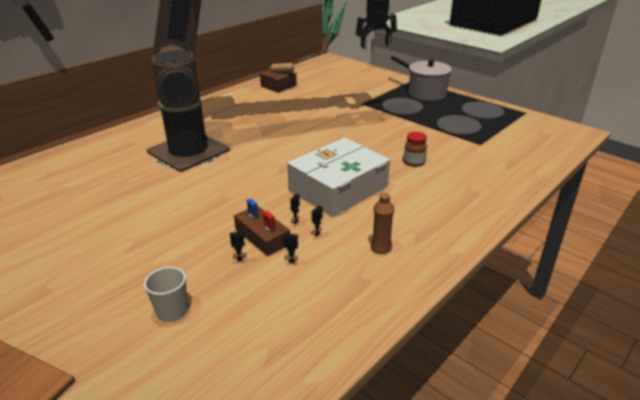

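View pics/side0.png

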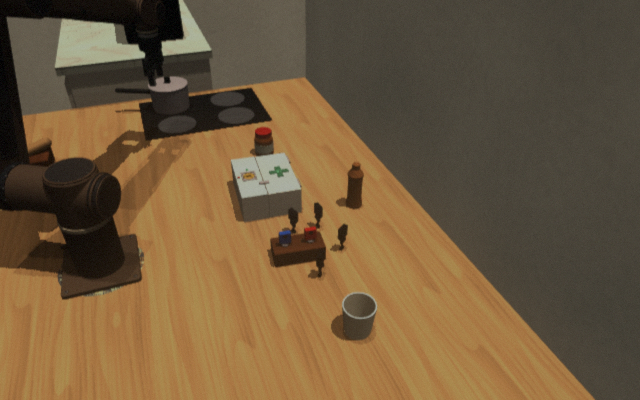

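The scene view shows the stand with a blue bow at (252,208) and a red bow at (269,218), with four black keys around it. The box lies at about (338,172), with its brass lock at (327,154). In the side view, red is at (310,233), blue at (285,238) and the lock at (248,176).

Red candidates are the bow (269,218) and the jam cap (416,136); the black keys at (295,205), (317,218), (238,243) and (291,245) have the shape but not the colour. Only the bow in the stand fits. I'll measure it and confirm in a crop.

```bash
cat > h.py <<'E'
from station import readout, vision, ticket, arm
import cv2,numpy as np
from scipy.spatial.transform import Rotation as R
def ray(n,uv,T=None):
    c=vision.calibration(n); T=c["T"] if T is None else T
    d=T[:3,:3]@np.linalg.solve(c["camera_matrix"],[uv[0],uv[1],1.]); return T[:3,3],d
def plane(n,uv,z,T=None):
    o,d=ray(n,uv,T); return o+d*(z-o[2])/d[2]
def tri(a,b):
    A=np.zeros((3,3));y=np.zeros(3)
    for o,d in(a,b):
        d=d/np.linalg.norm(d);P=np.eye(3)-np.outer(d,d);A+=P;y+=P@o
    return np.linalg.solve(A,y)
def wristT(o):
    T=np.eye(4);T[:3,:3]=R.from_rotvec(o["eef_rot"]).as_matrix();T[:3,3]=o["eef_pos"]
    return T@vision.calibration("wrist")["tool_from_camera"]
def blobs(im,lo,hi,box=None,amin=8):
    h=cv2.cvtColor(im,cv2.COLOR_RGB2HSV);m=cv2.inRange(h,np.array(lo),np.array(hi))
    if box: k=np.zeros_like(m);x0,y0,x1,y1=box;k[y0:y1,x0:x1]=1;m=m*k
    n,l,s,c=cv2.connectedComponentsWithStats(m)
    return [(int(s[i,4]),s[i,:4].tolist(),c[i].round(1)) for i in range(1,n) if s[i,4]>=amin],l
E
python3 - <<'E'
from h import *
res={}
for n,box in(("scene",(230,140,400,260)),("side",(220,150,350,270))):
    im=cv2.imread(f"pics/{n}0.png")[:,:,::-1].copy()
    for nm,lo,hi in(("red",(0,150,90),(5,255,255)),("blue",(105,120,60),(130,255,255)),("brass",(12,90,130),(30,255,255)),("green",(45,80,40),(90,255,255))):
        b=sorted(blobs(im,lo,hi,box)[0],key=lambda t:-t[0])[:4]; print(n,nm,b); res[n,nm]=b
for nm in("red","blue"):
    a,b=res["scene",nm],res["side",nm]
    if a and b: print(nm,tri(ray("scene",a[0][2]),ray("side",b[0][2])),plane("scene",a[0][2],71),plane("side",b[0][2],71))
print("lock",plane("scene",(327,154),90),plane("side",(248,176),90))
a=cv2.imread("pics/scene0.png")[140:265,225:400];b=cv2.imread("pics/side0.png")[150:275,220:395]
cv2.imwrite("pics/c1.png",np.vstack([cv2.resize(x,None,fx=2.35,fy=2.35,interpolation=2) for x in(a,b)]))
E
```

```text
scene red [(98, [263, 211, 12, 18], array([269.4, 218.4]))]
scene blue [(92, [248, 200, 9, 16], array([252.4, 207.2]))]
scene brass [(10623, [230, 140, 170, 120], array([311.4, 198.6])), (465, [242, 239, 46, 21], array([261.2, 252.9])), (94, [378, 205, 13, 8], array([384.1, 208.6])), (67, [230, 243, 7, 17], array([231.9, 252.7]))]
scene green [(54, [344, 163, 14, 7], array([350.6, 166.2]))]
side red [(41, [305, 227, 11, 5], array([310. , 228.9]))]
side blue [(31, [280, 231, 10, 4], array([284.5, 232.5]))]
side brass [(4727, [274, 150, 76, 120], array([323.8, 197.1])), (3998, [220, 150, 98, 120], array([246.3, 228.7])), (53, [243, 173, 12, 7], array([248.5, 175.8]))]
side green [(60, [270, 167, 17, 9], array([278.2, 170.9]))]
red [ 546.92671826 -138.6738181    76.42555627] [ 544.55509996 -139.04592666   71.        ] [ 549.92668696 -126.64857849   71.        ]
blue [ 477.82561871 -130.46876807   74.52050946] [ 479.46140799 -135.28580253   71.        ] [ 479.81241656 -117.43910396   71.        ]
lock [455.3847766 159.6984821  90.       ] [448.95029548 156.43759244  90.        ]
```

View pics/c1.png

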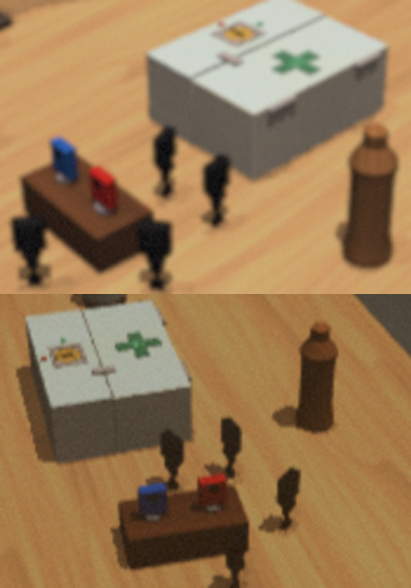

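Red bow is at about (547,-138), blue at (478.5,-133), 68 mm apart (expected 70), and the lock is at about (452,158). I'll align the tool with the stand and look from above the lock on the way.

Emit:
servo_tool(series=[-0.1, 0, 0, 0, -0.2, -0.1, 0, 0, 0, -0.2, -0.1, -0.052, -0.1, 0.006, 0, -0.1, -0.052, -0.1, 0.006, 0, -0.1, -0.052, -0.1, 0.006, 0, -0.1, -0.052, -0.1, 0.006, 0, -0.1, -0.052, -0.1, 0.006, 0, -0.1, -0.052, -0.1, 0.006, 0, -0.1, -0.052, -0.1, 0.006, 0, -0.1, -0.052, -0.1, 0.006, 0, -0.1, -0.052, -0.1, 0.006, 0, -0.1, 0, 0, 0, 0, -0.1, 0, 0, 0, 0])

```text
time: 1.72
eef_pos: [454.0, 162.2, 204.0]
eef_rot: [-0.106, -3.139, -0.001]
force: [-0.1, 0.6, -0.6]
opening: 0.445
finger_force: 0.0
```

```bash
python3 - <<'E'
from h import *
o=readout.get_obs();im=vision.snapshot("wrist");cv2.imwrite("pics/w1.png",im[:,:,::-1]);np.save("w1.npy",wristT(o));print(o["eef_pos"],o["eef_rot"],o["force"],o["time"])
E
```

```text
[453.98392204 162.21418956 203.96465323] [-1.05769026e-01 -3.13884715e+00 -5.41516475e-04] [-0.10174892  0.61304118 -0.62047968] 1.725
```

View pics/w1.png

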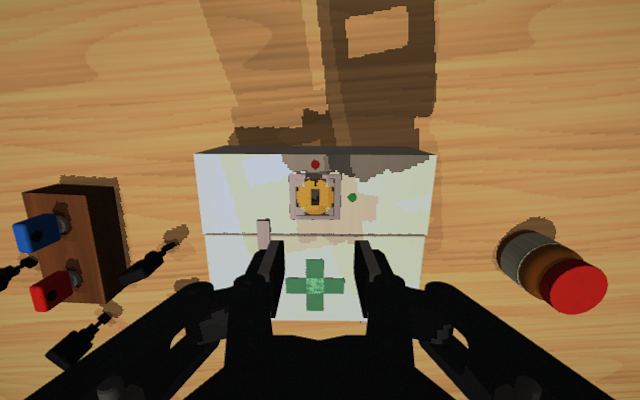

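The wrist view shows the lock plug at (315,197) with its slot running along image rows, the red dot at (315,164), the green dot at (352,197), the cross at (315,285), and the red/blue bows at (52,290)/(37,232).

```bash
python3 - <<'E'
from h import *
im=cv2.imread("pics/w1.png")[:,:,::-1].copy();T=np.load("w1.npy")
def f(lo,hi,box,n=2): return sorted(blobs(im,lo,hi,box)[0],key=lambda t:-t[0])[:n]
br=f((15,120,100),(32,255,255),(285,165,345,230));gr=f((45,60,30),(90,255,255),(280,250,350,320))
sl=f((0,0,0),(180,255,95),(303,185,328,210),3)
print(br,gr,sl)
h=cv2.cvtColor(im,cv2.COLOR_RGB2HSV);m=cv2.inRange(h,np.array((15,120,100)),np.array((32,255,255)));k=np.zeros_like(m);k[165:230,285:345]=m[165:230,285:345]
c=max(cv2.findContours(k,0,2)[0],key=cv2.contourArea);(u,v),r=cv2.minEnclosingCircle(c);print("circle",u,v,r,plane("wrist",(u,v),90,T))
L=plane("wrist",br[0][2],90,T);G=plane("wrist",gr[0][2],90,T);print(L,G,np.degrees(np.arctan2(*(G-L)[[1,0]])),np.linalg.norm(G-L))
if sl:print("slot",plane("wrist",sl[0][2],90,T))
a,b=plane("wrist",(210,234),90,T),plane("wrist",(420,235),90,T);print("seam deg",np.degrees(np.arctan2(*(a-b)[[1,0]])))
for nm,lo,hi in(("red",(0,150,90),(6,255,255)),("blue",(105,120,60),(130,255,255))):
    b=f(lo,hi,(0,190,110,320),1);print(nm,b,plane("wrist",b[0][2],71,T))
E
```

```text
[(887, [296, 179, 38, 36], array([314.9, 196.8]))] [(1459, [286, 260, 58, 51], array([314.4, 284.7]))] [(116, [311, 189, 8, 16], array([314.9, 196.5]))]
circle 314.5 196.5 19.300357818603516 [449.64943593 158.56544644  90.        ]
[449.9677718  158.92223479  90.        ] [544.3718119  151.72108015  90.        ] -4.362083427969086 94.67829431407392
slot [449.67468454 158.9429727   90.        ]
seam deg -94.12181756490509
red [(323, [30, 286, 18, 26], array([ 38.3, 298.6]))] [ 553.39523859 -163.23459577   71.        ]
blue [(397, [13, 224, 20, 29], array([ 22.4, 237.9]))] [ 479.37195661 -154.39619245   71.        ]
```

Lock is at (449.8,158.9) with yaw -4.3°, and the slot and circle agree. Next I go over the red key.

Emit:
servo_tool(series=[-0.1, -0.0377, -0.0977, 0.011, 0, -0.1, -0.0377, -0.0977, 0.011, 0, -0.1, -0.0377, -0.0977, 0.011, 0, -0.1, -0.0377, -0.0977, 0.011, 0, -0.1, -0.0377, -0.0977, 0.011, 0, -0.1, -0.0377, -0.0977, 0.011, 0, -0.1, 0, 0, 0, 0, -0.1, 0, 0, 0, 0])

```text
time: 2.78
eef_pos: [547.7, -136.1, 171.0]
eef_rot: [-0.102, -3.139, -0.001]
force: [-0.2, 0.2, -0.5]
opening: 0.445
finger_force: 0.0
```

```bash
python3 - <<'E'
from h import *
o=readout.get_obs();im=vision.snapshot("wrist");cv2.imwrite("pics/w2.png",im[:,:,::-1]);T=wristT(o);np.save("w2.npy",T);print(o["eef_pos"],o["eef_rot"],o["force"],o["time"])
P={}
for nm,lo,hi in(("red",(0,150,50),(6,255,255)),("blue",(105,120,40),(130,255,255))):
    bs,l=blobs(im,lo,hi);bs.sort(key=lambda t:-t[0]);print(nm,bs[:2])
E
```

```text
[ 547.65265272 -136.14959897  171.01584719] [-1.01885668e-01 -3.13906180e+00 -1.42775947e-03] [-0.17053418  0.24637489 -0.53681796] 2.775
red [(702, [302, 180, 18, 44], array([310.4, 201.8]))]
blue [(731, [305, 98, 19, 43], array([314.2, 118.7]))]
```

View pics/w2.png

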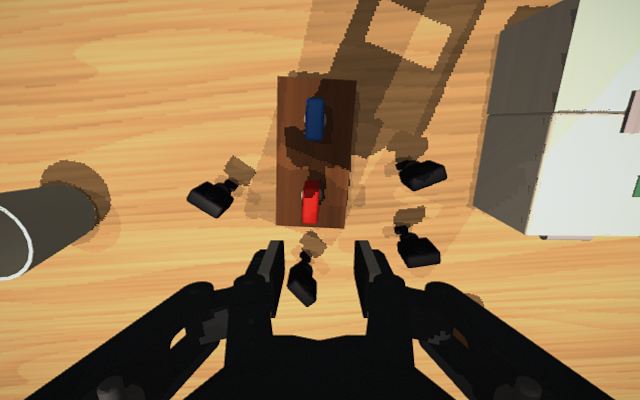

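The wrist view over the stand shows the red bow's top face at (311,207), the blue one at (315,120), and black decoys at (303,283), (210,200), (424,175) and (418,250), all outside the finger path. I'll measure the top face.

```bash
python3 - <<'E'
from h import *
im=cv2.imread("pics/w2.png")[:,:,::-1].copy();T=np.load("w2.npy")
hsv=cv2.cvtColor(im,cv2.COLOR_RGB2HSV)
print(hsv[178:226:2,310,2].tolist());print(hsv[210,298:324,2].tolist())
print("blue",hsv[96:142:2,315,2].tolist())
C={}
for nm,lo,hi in(("red",(0,150,170),(6,255,255)),("blue",(105,120,90),(130,255,255))):
    m=cv2.inRange(hsv,np.array(lo),np.array(hi));c=max(cv2.findContours(m,0,1)[0],key=cv2.contourArea)
    q=np.array([plane("wrist",p,89,T)[:2] for p in c[:,0,:]],np.float32);r=cv2.minAreaRect(q);print(nm,cv2.boundingRect(c),r)
for e in ([(278,77),(344,228)],):pass
# stand top long edges (z=45)
for p,q in(((278,77),(277,225)),((356,80),(344,228))):
    a,b=plane("wrist",p,45,T),plane("wrist",q,45,T);print(a,b,np.degrees(np.arctan2(*(b-a)[[1,0]])))
E
```

```text
[46, 65, 69, 69, 70, 84, 100, 103, 103, 101, 219, 227, 227, 226, 227, 227, 227, 228, 218, 218, 209, 208, 202, 112]
[105, 104, 103, 73, 148, 201, 224, 227, 227, 227, 227, 227, 227, 227, 227, 227, 227, 217, 191, 159, 91, 76, 91, 90, 88, 89]
blue [44, 66, 80, 84, 84, 84, 84, 84, 83, 83, 82, 82, 82, 82, 80, 80, 80, 79, 79, 78, 79, 73, 45]
red (303, 192, 15, 32) ((544.2716064453125, -143.1488494873047), (11.714192390441895, 27.299076080322266), 85.41710662841797)
blue (306, 102, 2, 3) ((461.43994140625, -139.73155212402344), (0.7566183805465698, 1.4367517232894897), 85.64521789550781)
[ 435.67673079 -164.77422365   45.        ] [ 574.10577921 -180.35975302   45.        ] -6.423798254114641
[442.53165082 -96.2042215   45.        ] [ 581.78593444 -112.29053777   45.        ] -6.589462117017423
```

Emit:
servo_tool(series=[-0.1, 0.0094, -0.014, 0, 0.045, -0.1, 0, 0, 0.07, 0, -0.1, 0, 0, 0.07, 0, -0.1, 0, 0, 0.07, 0, -0.1, 0, 0, 0.022, 0, -0.1, 0, 0, 0, 0, -0.1, 0, 0, 0, 0], squeeze=70)

```text
time: 3.7
eef_pos: [543.7, -145.0, 57.2]
eef_rot: [0.16, 3.135, -0.002]
force: [-0.0, -1.1, -0.1]
opening: 0.45
finger_force: 0.0
```

Emit:
servo_tool(series=[-1, 0, 0, 0, 0, -1, 0, 0, 0, 0, -1, 0, 0, 0, 0, -1, 0, 0, 0, 0, -1, 0, 0, 0, 0, -1, 0, 0, 0, 0], squeeze=70)

```text
time: 4.45
eef_pos: [543.5, -144.6, 56.9]
eef_rot: [0.16, 3.136, -0.0]
force: [-1.3, 2.0, 5.8]
opening: 0.154
finger_force: 68.3
```

Emit:
servo_tool(series=[-1, 0, 0, -0.02, 0, -1, 0, 0, -0.03, 0, -1, 0, 0, -0.05, 0, -1, 0, 0, -0.05, 0, -1, 0, 0, -0.05, 0, -1, 0, 0, -0.05, 0, -1, 0, 0, 0, 0, -1, 0, 0, 0, 0])

```text
time: 5.45
eef_pos: [541.9, -144.4, 179.6]
eef_rot: [-0.16, -3.136, -0.001]
force: [1.2, 0.3, -0.6]
opening: 0.152
finger_force: 68.3
```

```bash
python3 - <<'E'
from h import *
o=readout.get_obs();im=vision.snapshot("wrist");s=vision.snapshot("side");print(o["eef_pos"],o["eef_rot"],o["force"],o["finger_force"],o["time"])
cv2.imwrite("pics/l1.png",np.vstack([cv2.resize(im[60:320,180:460],(560,520))[:,:,::-1][:300],cv2.resize(s[100:240,220:420],(560,300))[:,:,::-1]]))
E
```

```text
[ 541.8541926  -144.4076412   179.59979996] [-1.60099562e-01 -3.13612149e+00 -5.26302222e-04] [ 1.21551831  0.27449731 -0.63764039] 68.26785564422607 5.45
```

View pics/l1.png

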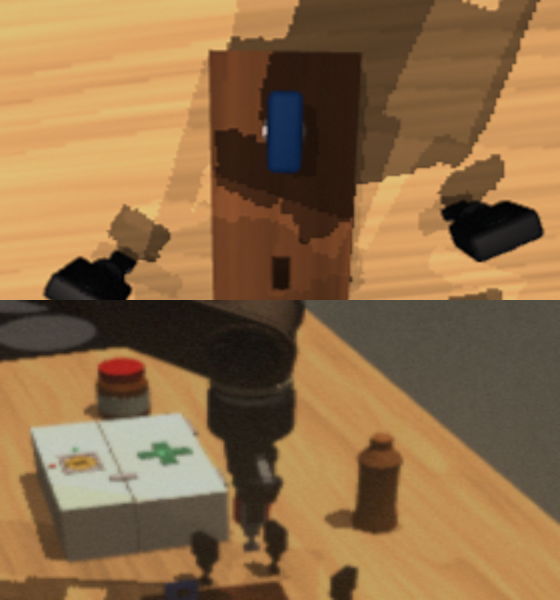

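The key is out: the socket at wrist px about (320,196) is empty, blue is still in place, and the key hangs upright in the fingers. I'll measure the socket centre to get the key's offset in the grip.

```bash
python3 - <<'E'
from h import *
o=readout.get_obs();im=vision.snapshot("wrist");T=wristT(o)
g=cv2.cvtColor(im,cv2.COLOR_RGB2HSV)[:,:,2]
print(g[182:212:2,308:336:2])
sub=(g[184:212,312:334]<np.median(g[184:212,300:340])*0.6).astype(np.uint8)
n,l,s,c=cv2.connectedComponentsWithStats(sub);print(s,c)
i=1+np.argmax(s[1:,4]);uv=c[i]+[312,184];p=plane("wrist",uv,45,T);print(uv,p)
Rm=R.from_rotvec(o["eef_rot"]).as_matrix();print("key in tool",Rm.T@(p-[543.6,-144.8,45]),Rm[:2,:2])
E
```

```text
[[106 104 102  99 100 104 107 106 107 107 109  36  80 115]
 [106 104 102  99 103 109 108 106 107 107 107 103 102 100]
 [106 105 102  99 104 110 109 107 107 108 105 103 101 101]
 [106 104 102  95  95 102 105 105 105 107 105 103 101 102]
 [106 104 103 102  46  35  36  38  51 108 104 103 101 101]
 [106 104 102 101  46  34  36  36  64 108 104 102 101 101]
 [106 104 103 101  45  35  37  37  64 109 105 101  99 102]
 [105 103 103 100  43  30  31  28  63 108 104 101  99 101]
 [105 103 102 100  43  29  32  30  62 108 105 101 100 102]
 [105 103 102 100  44  29  31  29  62 109 104 102  99 101]
 [106 103 102 100  32  28  30  30  63 107 105 102  99 101]
 [106 103 102 109  38  37  40  40  73 104 103 102  99 101]
 [105 102 100 106 104 107  98  91  91  94  94  92  91  91]
 [106 102 103 107 110 103  97  93  94  94  92  90  88  90]
 [105 103  94  94  98  95  96  94  94  94  91  90  88  89]]
[[  0   0  22  28 490]
 [  4   5   9  17 126]] [[11.26530612 13.65918367]
 [ 7.52380952 12.88095238]]
[319.52380952 196.88095238] [ 543.01229686 -143.490571     45.        ]
key in tool [0.71798568 1.24277358 0.00311269] [[-0.99479769  0.10183342]
 [ 0.10183061  0.99480109]]
```

Emit:
servo_tool(series=[-1, 0, 0, 0, -0.034, -1, 0.038, 0.0981, 0, 0, -1, 0.038, 0.0981, 0, 0, -1, 0.038, 0.0981, 0, 0, -1, 0.038, 0.0981, 0, 0, -1, 0.038, 0.0981, 0, 0, -1, 0.038, 0.0981, 0, 0, -1, 0, 0, 0, 0, -1, 0, 0, 0, 0, -1, 0, 0, 0, 0])

```text
time: 6.85
eef_pos: [451.4, 156.5, 180.2]
eef_rot: [-0.12, -3.139, 0.0]
force: [-0.2, 0.2, 0.2]
opening: 0.155
finger_force: 68.6
```

```bash
python3 - <<'E'
from h import *
o=readout.get_obs();im=vision.snapshot("wrist");T=wristT(o);print(o["eef_pos"],o["eef_rot"],o["finger_force"],o["time"])
h=cv2.cvtColor(im,cv2.COLOR_RGB2HSV);m=cv2.inRange(h,np.array((15,120,60)),np.array((32,255,255)));k=np.zeros_like(m);k[150:240,280:350]=m[150:240,280:350]
c=max(cv2.findContours(k,0,2)[0],key=cv2.contourArea);(u,v),r=cv2.minEnclosingCircle(c);p=plane("wrist",(u,v),90,T);print(u,v,r,p)
Rm=R.from_rotvec(o["eef_rot"]).as_matrix();print("lock in tool",Rm.T@(p-o["eef_pos"]),"yaw",np.degrees(np.arctan2(Rm[1,0],Rm[0,0])))
cv2.imwrite("pics/l2.png",cv2.resize(im[120:380,200:440],(720,600)[0:2],interpolation=2)[:,:,::-1][:600])
E
```

```text
[451.41519502 156.47787848 180.23495555] [-1.20380786e-01 -3.13918118e+00  4.46449775e-04] 68.57451796531677 6.85
321.09344482421875 205.38784790039062 20.976072311401367 [449.18747311 158.70249293  90.        ]
lock in tool [ 2.38314153  2.07346396 90.23458451] yaw 175.6078137417469
```

View pics/l2.png

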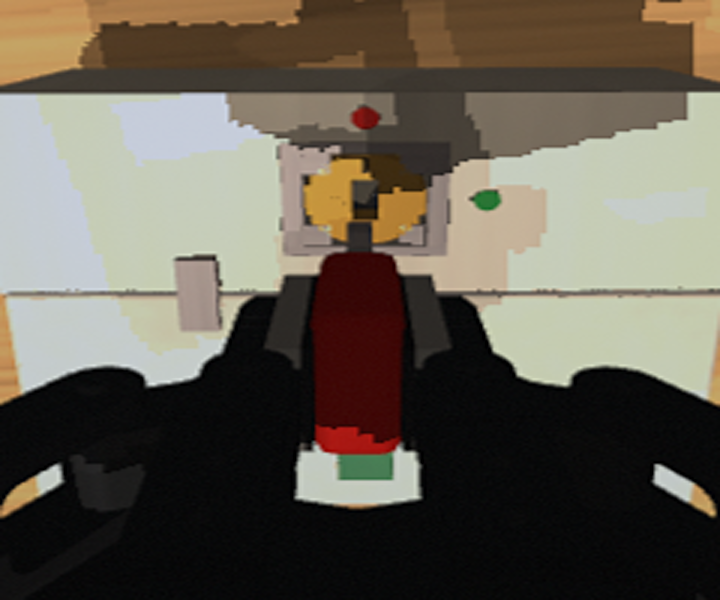

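Lock in view: plug at about (321,205) px, so the key needs about +1.3, +1.1 mm in tool x, y. I'll correct and descend to just above the mouth, then creep.

Emit:
servo_tool(series=[-1, 0.0026, 0.0022, 0.024, 0, -1, 0, 0, 0.024, 0, -1, 0, 0, 0.02, 0, -1, 0, 0, 0, 0, -1, 0, 0, 0.006, 0, -1, 0, 0, 0.006, 0, -1, 0, 0, 0.006, 0, -1, 0, 0, 0, 0])

```text
time: 7.9
eef_pos: [449.6, 158.6, 137.1]
eef_rot: [-0.118, -3.139, 0.0]
force: [0.6, 0.6, -0.3]
opening: 0.151
finger_force: 68.6
```

Emit:
servo_tool(series=[-1, 0, 0, 0.004, 0, -1, 0, 0, 0.004, 0, -1, 0, 0, 0, 0])

```text
time: 8.28
eef_pos: [449.6, 158.6, 133.1]
eef_rot: [-0.118, -3.139, 0.0]
force: [-0.1, -0.7, -1.2]
opening: 0.153
finger_force: 68.6
```

Emit:
servo_tool(series=[-1, 0, 0, 0.004, 0, -1, 0, 0, 0.004, 0, -1, 0, 0, 0.004, 0, -1, 0, 0, 0.004, 0, -1, 0, 0, 0, 0])

```text
time: 8.9
eef_pos: [449.6, 158.6, 125.1]
eef_rot: [-0.118, -3.139, 0.0]
force: [-0.3, 0.6, -0.7]
opening: 0.145
finger_force: 68.6
```

Tip is about 14 mm in with no force, so it is in the slot. Next I find the pins.

Emit:
servo_tool(series=[-1, 0, 0, 0.003, 0, -1, 0, 0, 0.003, 0, -1, 0, 0, 0.002, 0, -1, 0, 0, 0, 0])

```text
time: 9.4
eef_pos: [449.7, 158.6, 121.2]
eef_rot: [-0.118, -3.139, 0.0]
force: [-0.1, 0.5, -0.2]
opening: 0.151
finger_force: 68.6
```

Emit:
servo_tool(series=[-1, 0, 0, 0.002, 0, -1, 0, 0, 0.002, 0, -1, 0, 0, 0, 0])

```text
time: 9.78
eef_pos: [450.2, 158.7, 120.4]
eef_rot: [0.118, 3.139, -0.0]
force: [-1.9, -0.2, 4.9]
opening: 0.153
finger_force: 69.5
```

Pins met at 4.9 N. Wiggling clockwise.

Emit:
servo_tool(series=[-1, 0, 0, 0, 0.11, -1, 0, 0, 0, 0.11, -1, 0, 0, 0, 0.11, -1, 0, 0, 0, 0.11, -1, 0, 0, 0, 0.06, -1, 0, 0, 0, 0.06, -1, 0, 0, 0, 0])

```text
time: 10.65
eef_pos: [450.3, 158.8, 119.8]
eef_rot: [0.799, 3.037, 0.001]
force: [0.7, 0.6, 2.1]
opening: 0.152
finger_force: 68.8
```

Emit:
servo_tool(series=[-1, 0, 0, 0, 0.06, -1, 0, 0, 0, 0.06, -1, 0, 0, 0, 0.06, -1, 0, 0, 0, 0.06, -1, 0, 0, 0, 0])

```text
time: 11.28
eef_pos: [450.3, 158.9, 119.7]
eef_rot: [1.081, 2.949, 0.002]
force: [0.3, 0.8, 2.0]
opening: 0.154
finger_force: 68.8
```

Emit:
servo_tool(series=[-1, 0, 0, 0.002, 0, -1, 0, 0, 0, -0.08, -1, 0, 0, 0, -0.08, -1, 0, 0, 0, -0.08, -1, 0, 0, 0, -0.08, -1, 0, 0, 0, 0])

```text
time: 12.02
eef_pos: [449.3, 158.5, 117.7]
eef_rot: [-0.704, -3.061, 0.001]
force: [0.3, 0.3, -0.7]
opening: 0.154
finger_force: 68.5
```

Force went to zero and it dropped 2 mm, so it is likely through. Pressing on.

Emit:
servo_tool(series=[-1, 0, 0, 0.002, 0, -1, 0, 0, 0.002, 0, -1, 0, 0, 0.002, 0, -1, 0, 0, 0, 0])

```text
time: 12.52
eef_pos: [449.5, 158.5, 115.1]
eef_rot: [-0.704, -3.061, 0.001]
force: [-0.9, 0.6, -0.1]
opening: 0.149
finger_force: 68.5
```

Emit:
servo_tool(series=[-1, 0, 0, 0.004, 0, -1, 0, 0, 0.004, 0, -1, 0, 0, 0.004, 0, -1, 0, 0, 0.004, 0, -1, 0, 0, 0.004, 0, -1, 0, 0, 0, 0])

```text
time: 13.28
eef_pos: [449.9, 158.8, 105.2]
eef_rot: [0.704, 3.061, 0.001]
force: [1.6, 1.8, -2.0]
opening: 0.151
finger_force: 68.4
```

Emit:
servo_tool(series=[-1, 0, 0, 0.003, 0, -1, 0, 0, 0.002, 0, -1, 0, 0, 0.002, 0, -1, 0, 0, 0, 0])

```text
time: 13.78
eef_pos: [449.9, 158.8, 101.9]
eef_rot: [0.704, 3.061, 0.001]
force: [1.4, 3.3, 0.2]
opening: 0.158
finger_force: 68.6
```

Emit:
servo_tool(series=[-1, 0, 0, 0.002, 0, -1, 0, 0, 0.002, 0, -1, 0, 0, 0, 0, -1, 0, 0, 0, 0])

```text
time: 14.28
eef_pos: [450.1, 158.8, 101.7]
eef_rot: [-0.704, -3.061, 0.0]
force: [-3.4, 1.5, 10.8]
opening: 0.152
finger_force: 70.4
```

Collar is seated (10.8 N at the expected height). Easing slightly and turning clockwise.

Emit:
servo_tool(series=[-1, 0, 0, -0.001, 0, -1, 0, 0, 0, 0.17, -1, 0, 0, 0, 0.17, -1, 0, 0, 0, 0.17, -1, 0, 0, 0, 0.17, -1, 0, 0, 0, 0.17, -1, 0, 0, 0, 0.17, -1, 0, 0, 0, 0.17, -1, 0, 0, 0, 0.17, -1, 0, 0, 0, 0.17, -1, 0, 0, 0, 0])

```text
time: 15.65
eef_pos: [451.2, 159.7, 101.8]
eef_rot: [2.313, 2.125, 0.007]
force: [0.5, 5.3, 4.8]
opening: 0.149
finger_force: 69.2
```

```bash
python3 - <<'E'
from h import *
o=readout.get_obs();Rm=R.from_rotvec(o["eef_rot"]).as_matrix();print(o["eef_pos"],o["force"],o["ft_torque"],175.7-np.degrees(np.arctan2(Rm[1,0],Rm[0,0])),o["qpos"][5])
E
```

```text
[451.21334148 159.71127571 101.82903999] [0.54835266 5.2724381  4.79577009] [ 0.94776685 -0.14903562  0.07714554] 90.53513000820918 0.20964708848594082
```

Emit:
servo_tool(series=[-1, 0, 0, 0, 0.06, -1, 0, 0, 0, 0.06, -1, 0, 0, 0, 0.06, -1, 0, 0, 0, 0, -1, 0, 0, 0, 0])

```text
time: 16.27
eef_pos: [451.4, 159.7, 101.8]
eef_rot: [2.456, 1.958, 0.008]
force: [2.8, 5.5, 3.5]
opening: 0.154
finger_force: 69.2
```

```bash
python3 - <<'E'
from h import *
o=readout.get_obs();Rm=R.from_rotvec(o["eef_rot"]).as_matrix();print(o["eef_pos"],o["force"],o["ft_torque"],175.7-np.degrees(np.arctan2(Rm[1,0],Rm[0,0])),o["qpos"][5])
im=vision.snapshot("wrist");cv2.imwrite("pics/f.png",cv2.resize(im[100:340,180:460],(700,600))[:,:,::-1])
E
```

```text
[451.38428898 159.73878108 101.84487368] [2.77741647 5.51978022 3.53101664] [ 0.98205798 -0.25774065  0.04919724] 98.59163100703738 0.350242352939689
```

View pics/f.png

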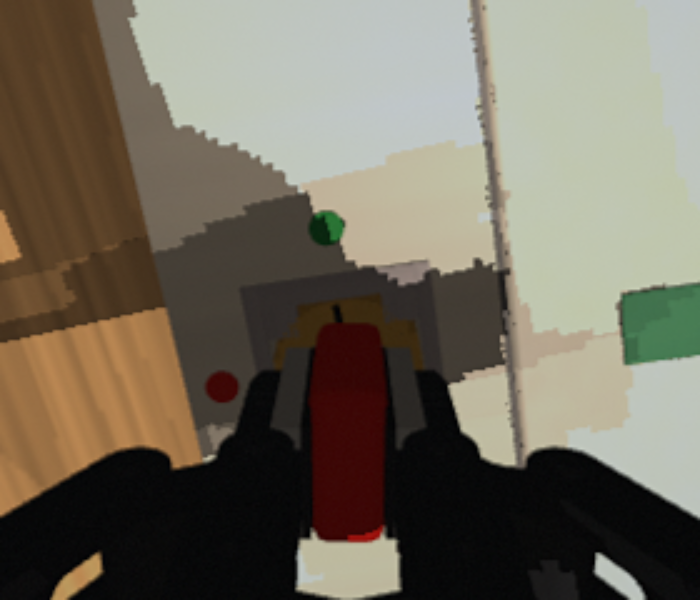

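The picture shows the plug's mark at (336,313) turned to face the green dot at (326,228). I'll add a few degrees to be sure of the stop.

Emit:
servo_tool(series=[-1, 0, 0, 0, 0.045, -1, 0, 0, 0, 0.045, -1, 0, 0, 0, 0, -1, 0, 0, 0, 0, -1, 0, 0, 0, 0])

```text
time: 16.95
eef_pos: [451.5, 159.7, 101.9]
eef_rot: [2.524, 1.87, 0.008]
force: [1.5, 4.9, 3.4]
opening: 0.152
finger_force: 69.2
```

```bash
python3 - <<'E'
from h import *
o=readout.get_obs();Rm=R.from_rotvec(o["eef_rot"]).as_matrix();print(o["eef_pos"],o["force"],o["ft_torque"],175.7-np.degrees(np.arctan2(Rm[1,0],Rm[0,0])),o["dq"].round(3))
E
```

```text
[451.48350564 159.67725351 101.86596587] [1.46402634 4.90669424 3.3507183 ] [ 0.97025579 -0.32681782  0.1525507 ] 102.6274071448451 [ 0.001 -0.001  0.     0.001 -0.002  0.001]
```

Torque is now 0.15 N·m, above the 0.08 N·m spring, so the plug is on its stop. Depth is still at home and the grip is 69 N.

```bash
python3 -c "
from station import ticket
print(ticket.hand_in())"
```

```text
the job is handed in; nothing more can be done
None
```

I handed the job in at about 17 s: the red key is fully home, turned clockwise to the stop and still gripped at 69 N. The hand-in returned no verdict, and I steered clear of the blue key, jar, mill and cup but did not re-measure them at the end.

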